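# Push the loaf tin through the guide posts onto the cooling mat

## Robot

A 7-joint arm with a two-finger parallel gripper is mounted at the origin on the work surface. World frame = base frame: x ahead of the robot, y to its left, z up, the work surface at z = 0. Lengths are in m, angles in rad, forces in N, time in s.
With the tool pointing down it reaches from about 0.375 to 0.925 m from the base axis. Payload 3.1 kg.
Tool frame: the origin (TCP) lies at the very end of the fingers, on their centre line; the grasp point (between the pads) lies env.tcp_to_grasp behind it (env.tcp_to_grasp is the distance from the TCP to the grasp point, in m); z points along the fingers, y is the line along which they close (so a half turn about z gives the same grasp; the last joint's range is limited). The gripper opens to 85 mm and grips with 20 to 120 N. Pads are 22 mm wide; open, the fingers measure 114 mm over their backs; the gripper's body (76 mm by 85 mm) begins 54 mm behind the grasp point. The pads swing forward as they close: fully open they stand 13 mm farther back than shut.
Start: joints at [-1.241, 0.383, 0.044, 1.598, -0.018, 1.161, -0.05], TCP at [0.27, 0.591, 0.193] pointing down, gripper open.
Joint ranges: [-2.61, 2.61], [-0.41, 2.15], [-1.48, 1.57], [0, 2.5], [-1.57, 4.71], [0.05, 1.97], [-2.85, 2.85]. Speed limits (rad/s): [2.79, 2.79, 3.14, 3.14, 3.14, 3.14, 3.14].

## Interface

Orientations are given as a unit quaternion [x, y, z, w].
In Python, from bench import env gives the robot as it stands.
- The arm moves only by the shell command python3 -m creep 'ROWS' [FORCE]. ROWS is JSON, a list of rows, each a list of 7 numbers: the turn, a rotation vector about the tool's x, y, z as a fraction of full scale, then the shift along the tool's x, y, z as a fraction of full scale, then the opening in per cent of the stroke, from 0 (shut) to 100 (fully open). In form: [[rx, ry, rz, x, y, z, gripper], ...]. A call has 1 to 12 rows; each row is the pose to reach, as a shift and turn from the pose commanded when the call began, along the tool's axes at that moment, turning the shorter way round; what a row does not reach only later rows make up. Full scale, the value 1, is 1 m for a shift and 180 degrees for a turn. A row lasts 1/8 s, in which the tool goes at most 62.5 mm and 10.7 degrees, less where a joint would pass 70% of its speed; a pose out of reach is approached as far as the arm can. A call with a number of a shift or a turn outside -1 to 1 is refused whole. A call with a gripper value outside its range is refused whole. The fingers move at their own pace and stop on an object; FORCE is the grip in N (left out, the last holds). Time passes only in rows, so rows that repeat a pose let the fingers close. It gives the time, the measured TCP pose, the force, the opening and the grip force at its end, in the units of the state.
- env.get_obs(): the state, without advancing time (a new reading comes with each control period).
- env.camera(name): name is "scene" or "top" or "wrist"; returns a dict with "color" (480x640x3 uint8, red, green, blue), "z_map" (480x640 float32, m along the optical axis (not along the pixel's ray), 0 where there is no reading), "fov_y" (degrees; the focal length in pixels is half the picture's height over the tangent of half this angle, whatever the lens; pixels are square), "cx", "cy" (the principal point, pixels), "camera_from_world" (4x4, takes a point from world to camera coordinates); the wrist camera has in their place "mount" (4x4, takes a point from camera to tool coordinates, whose origin is the TCP and whose axes are the flange's). Camera axes: x right, y down, z forward; pixel columns grow to the right and rows downward; lengths in m; the calibration is good to about 2 mm. A picture is of the moment at which its call begins: read the wrist's pose just before it.
- env.sign_off(): hands the job in; it is judged then, once.
The state is a dict: "time_s": time; "q": joint angles; "joint_velocities": joint speeds; "effort": joint torques, N m; "position": TCP position; "orientation": TCP orientation; "force": force on the tool from outside, world axes, zero at the start; "torque": the same for the moment, N m; "gripper_width": finger opening in m; "grasp_force": force on a finger pad.
Only numpy, scipy, OpenCV 4.12 (cv2) and the standard library are available. Lean on these libraries where they do the work, as an engineer would, in place of code of your own. Each camera call takes 0.05 s, during which the arm holds its last target. There are 200 camera calls.

## Task

Push the full black loaf tin through the narrow gap between the two orange-capped guide posts and on until it stands wholly on the blue cooling mat beyond them, then leave it there. It is hot and heavy, so it stays flat on the bench all the way: push it only, never pick it up or tip it. Leave the two muffins beside the posts where they are.

Things in the scene. Friction and masses are not known exactly. Their poses are not given: they have to be found in the camera images.
- tin: The loaf tin to push: black, rectangular, filled with a golden-brown loaf, loose, about 0.45 kg. 140 mm long (its x) by 84 mm wide (its y), plain upright walls 45 mm high, loaf top at 62 mm. Origin: centre of its underside; z up. Both ends are alike. It starts across the posts from the mat, somewhat turned and off the line through the gap.
- tin_corner0 (a point): Corner of the loaf tin's underside at tin x = +70 mm, y = +42 mm.
- tin_corner1 (a point): Corner of the loaf tin's underside at tin x = +70 mm, y = -42 mm.
- tin_corner2 (a point): Corner of the loaf tin's underside at tin x = -70 mm, y = -42 mm.
- tin_corner3 (a point): Corner of the loaf tin's underside at tin x = -70 mm, y = +42 mm.
- gate: Two fixed upright round steel posts with orange tops, each 40 mm across, 46 mm high, axes 130 mm apart: the clear gap is 90 mm (3 mm to spare each side of the tin, lengthwise). Origin: on the bench midway between them. x runs level through the gap, y from post to post (posts at y = +65, -65 mm). The tin may start on its -x or +x side; the mat is on the other.
- post_a (a point): Centre of the top of the post at gate y = +65 mm, 45 mm above the bench.
- post_b (a point): Centre of the top of the post at gate y = -65 mm, 45 mm above the bench.
- mat: The cooling mat: blue with a narrow white border, fixed, flush with the bench (nothing to climb). 200 mm (its own x, roughly along the way through the gap) by 180 mm (its own y), border included. Origin: its centre, at bench height. Other kitchen things (jar, bowl, timer, spatula, an empty tin), none over 75 mm high, stand clear of the work, 0.68 m or more from the robot's base axis.
- muffin_plain: Pale muffin in a foil cup, 66 mm across, 54 mm high, loose, beside one post, on the side away from the gap. Origin: centre of its underside.
- muffin_choc: Dark chocolate muffin in a foil cup, 66 mm across, 54 mm high, loose, beside the other post. Origin: centre of its underside.
Mind the look-alikes: they are no part of the job. Leave any green look-alike of the gate alone.

How it is judged:
On the way:
1. the tin passes lengthwise between the two posts, flat on the bench (x of tin in the frame of gate between -0.03 and 0.03 m and y of tin in the frame of gate between -0.012 and 0.012 m and angle between the x axis of tin and the x axis of gate, either way round below 0.15 rad), for 0.1 s.
At the end, for the whole second after the job is handed in: All four corners of the loaf tin's underside lie within the outline of the cooling mat (to 1 mm), the tin flat on the bench (within 4 mm, 0.03 rad) and at rest (x of tin_corner0 in the frame of mat between -0.101 and 0.101 m and y of tin_corner0 in the frame of mat between -0.091 and 0.091 m and x of tin_corner1 in the frame of mat between -0.101 and 0.101 m and y of tin_corner1 in the frame of mat between -0.091 and 0.091 m and x of tin_corner2 in the frame of mat between -0.101 and 0.101 m and y of tin_corner2 in the frame of mat between -0.091 and 0.091 m and x of tin_corner3 in the frame of mat between -0.101 and 0.101 m and y of tin_corner3 in the frame of mat between -0.091 and 0.091 m and height (world z) of tin below 0.004 m and angle between tin's own z axis and vertical below 0.03 rad and linear speed of tin below 0.01 m/s); the robot touches nothing.
It fails at once if the loaf tin is lifted more than 12 mm or tipped more than 0.2 rad (height (world z) of tin above 0.012 m or angle between tin's own z axis and vertical above 0.2 rad).
It fails at once if a muffin is moved more than 20 mm or tipped over (distance of any of muffin_plain, muffin_choc from where it was at the start of the episode above 0.02 m or angle between any of muffin_plain, muffin_choc's own z axis and vertical above 0.5 rad).
It also fails if it takes over 64 s, if anything falls off the work surface, if the arm or the gripper's body presses on something with over 40 N, if the wrist force passes 120 N, or if a joint passes its speed limit or range.

## Working session

There is one attempt and no reset: what is moved stays moved. The work goes in short steps, Python scripts to look and compute and a shell command to move; the robot and the scene stay as the last step left them, time stands still between calls to the robot, and variables do not carry over. Pictures are saved under pics/ and viewed, at most 10 in all, crops included, and the job is handed in when it is done.

```bash
mkdir -p pics; ls; python3 - <<'E'
from bench import env
import cv2,numpy as np
o=env.get_obs();print(o)
for n in("top","scene"):
    c=env.camera(n);cv2.imwrite(f"pics/{n}0.png",c["color"][:,:,::-1]);np.savez(f"{n}0.npz",**c)
    print(n,c["fov_y"],c["cx"],c["cy"],np.round(c["camera_from_world"],3).tolist())
E
```

```text
pics
{'time_s': 0.0, 'q': array([-1.24082074,  0.38382936,  0.04380684,  1.59958127, -0.01791845,
        1.16118523, -0.04990899]), 'joint_velocities': array([ 2.00765227e-05,  6.57901143e-04, -2.00388525e-03, -1.70962704e-03,
        1.11444574e-03, -1.95426662e-03, -9.33602971e-04]), 'effort': array([ 5.45494804e-04, -4.33471656e+01,  1.02494985e+00, -2.49510276e+01,
        1.06775048e-02,  1.15052221e-02,  5.36426455e-06]), 'position': array([0.26920837, 0.59048774, 0.19208711]), 'orientation': array([ 2.12217303e-01,  9.77221629e-01, -1.28669651e-03, -2.21624189e-04]), 'force': array([ 0.08217668,  0.02644777, -0.74596938]), 'torque': array([ 0.04252222, -0.00116636, -0.00364692]), 'grasp_force': 0.0, 'gripper_width': 0.08541166979556519}
top 57.63538320482739 316.5094437925212 236.93462029070068 [[0.11, -0.994, -0.007, -0.041], [-0.966, -0.105, -0.235, 0.533], [0.233, 0.032, -0.972, 0.799], [0.0, 0.0, 0.0, 1.0]]
scene 48.258076094062794 323.3004076985401 239.62441043280444 [[-0.493, 0.87, 0.007, 0.271], [0.627, 0.361, -0.69, -0.279], [-0.603, -0.336, -0.724, 1.277], [0.0, 0.0, 0.0, 1.0]]
```

View pics/top0.png

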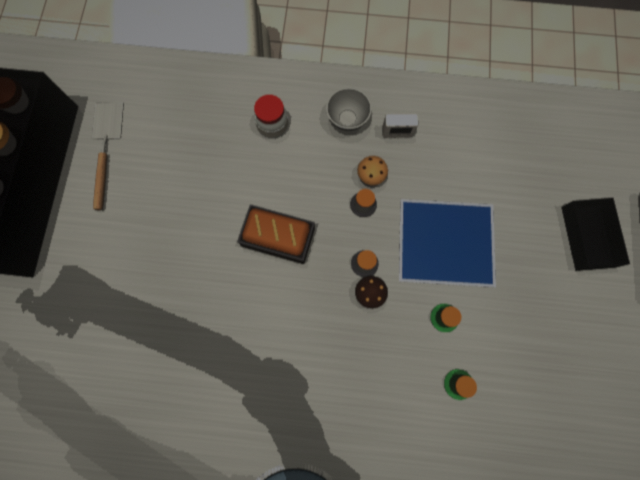

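The top view shows the tin at about (277,234), the gate posts at (366,199) and (367,261), and the mat at (448,243). The muffins sit at (373,170) and (371,292). The green-footed pair on the lower right are decoys.

```bash
cat > h.py <<'E'
import numpy as np,cv2
def ray(c,px,z,T=None):
    """pixel -> world on plane z; T = world_from_camera"""
    if T is None: T=np.linalg.inv(c["camera_from_world"])
    f=240/np.tan(np.radians(float(c["fov_y"]))/2)
    px=np.atleast_2d(px).astype(float)
    d=np.c_[(px[:,0]-c["cx"])/f,(px[:,1]-c["cy"])/f,np.ones(len(px))]@T[:3,:3].T
    o=T[:3,3]
    return (o+d*((z-o[2])/d[:,2])[:,None])[:,:2]
def blobs(m,amin):
    cs,_=cv2.findContours(m.astype(np.uint8),cv2.RETR_EXTERNAL,cv2.CHAIN_APPROX_NONE)
    return [k[:,0,:] for k in cs if cv2.contourArea(k)>amin]
def masks(c):
    h=cv2.cvtColor(c["color"],cv2.COLOR_RGB2HSV).astype(int);H,S,V=h[...,0],h[...,1],h[...,2]
    return dict(orange=(H>4)&(H<20)&(S>150)&(V>110),blue=(H>100)&(H<125)&(S>120),dark=(V<70),hsv=h)
def rect(P):
    (x,y),(w,h),a=cv2.minAreaRect((P*1000).astype(np.float32))
    if w<h: w,h,a=h,w,a+90
    return np.array([x,y])/1000,w,h,(a+90)%180-90
def cap(c,k,z,T=None):
    P=ray(c,k,z,T);(x,y),r=cv2.minEnclosingCircle((P*1000).astype(np.float32));return round(x,1),round(y,1),round(r,1)
E
python3 - <<'E'
from h import *
for n in("top","scene"):
    c=dict(np.load(n+"0.npz"));m=masks(c);print(n)
    for k in blobs(m["orange"],60):print(" or",k.mean(0).round(),cap(c,k,.046))
    for k in blobs(m["blue"],500):print(" blue",rect(ray(c,k,0)))
    for k in blobs(m["dark"]|m["orange"],300):
        p=k.mean(0).round();
        if n=="top" and 230<p[0]<400 and 140<p[1]<310 : print(" dark",p,rect(ray(c,k,.045)),rect(ray(c,k,.03)))
E
```

```text
top
 or [466. 386.] (284.1, -290.0, 18.1)
 or [451. 316.] (410.1, -257.0, 18.2)
 or [366. 259.] (503.5, -86.3, 18.2)
 or [275. 231.] (540.3, 103.3, 58.5)
 or [365. 197.] (632.9, -72.8, 18.3)
 or [373. 170.] (695.7, -82.5, 27.6)
 blue (array([ 0.56887231, -0.25565079]), 184.57115173339844, 163.9290008544922, -87.26126956939697)
 dark [368. 278.] (array([ 0.46509421, -0.0946417 ]), 113.98748779296875, 63.9093017578125, 12.743278503417969) (array([ 0.46740106, -0.09611781]), 115.98292541503906, 65.02804565429688, 12.743273735046387)
 dark [277. 234.] (array([0.53597882, 0.09860197]), 145.23098754882812, 89.39640808105469, 80.13427734375) (array([0.53952661, 0.10050864]), 147.77330017089844, 90.9613265991211, 80.13426971435547)
 dark [363. 203.] (array([ 0.6198465 , -0.07100396]), 55.779075622558594, 53.29282760620117, -41.2193489074707) (array([ 0.6248623 , -0.07206632]), 56.75545883178711, 54.22578048706055, -41.21970748901367)
 dark [373. 170.] (array([ 0.69596399, -0.08284479]), 52.649906158447266, 51.55281066894531, -83.84620904922485) (array([ 0.70231232, -0.08411436]), 53.57158660888672, 52.455265045166016, -83.84609794616699)
scene
 or [260. 277.] (635.4, -71.3, 18.5)
 or [381. 276.] (532.3, 99.2, 57.8)
 or [294. 227.] (505.9, -84.9, 18.8)
 or [246. 169.] (413.2, -255.3, 18.1)
 or [268. 132.] (287.6, -287.4, 18.1)
 blue (array([ 0.57074713, -0.25423831]), 184.63235473632812, 164.36180114746094, -87.36243057250977)
```

View pics/scene0.png

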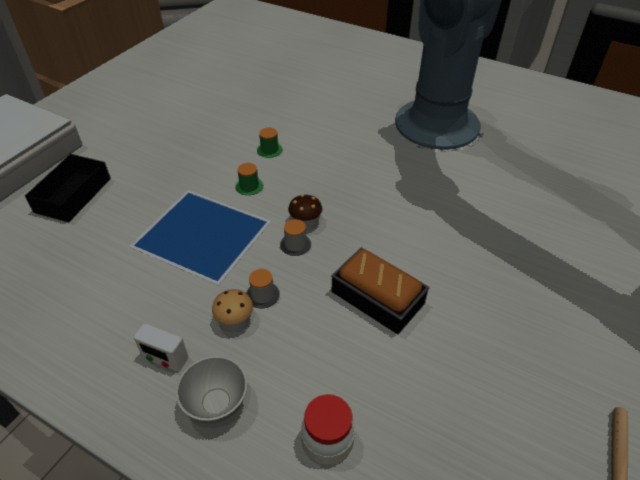

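```bash
cat >> h.py <<'E'
from scipy.spatial.transform import Rotation as R
def go(obs,xyz,xdir):
    """fractions (rot vec /pi, shift m) in tool axes to reach xyz, tool z down, tool x along angle xdir (deg)"""
    A=R.from_quat(obs["orientation"]);a=np.radians(xdir);x=np.array([np.cos(a),np.sin(a),0]);z=np.array([0,0,-1.])
    B=R.from_matrix(np.c_[x,np.cross(z,x),z])
    return ((A.inv()*B).as_rotvec()/np.pi).round(4),A.inv().apply(np.array(xyz)-obs["position"]).round(4)
E
python3 - <<'E'
from h import *
from bench import env
o=env.get_obs();print(env.tcp_to_grasp);print(go(o,[.445,.065,.19],96))
E
```

```text
0.0187
(array([-0.0007,  0.0004,  0.3305]), array([-0.3779, -0.4053,  0.0032]))
```

```bash
python3 -m creep '[[0,0,0.055,-0.038,-0.04,0,0],[0,0,0.11,-0.076,-0.081,0,0],[0,0,0.165,-0.113,-0.122,0,0],[0,0,0.22,-0.151,-0.162,0,0],[0,0,0.275,-0.189,-0.203,0,0],[0,0,0.3305,-0.227,-0.243,0,0],[0,0,0.3305,-0.265,-0.284,0,0],[0,0,0.3305,-0.302,-0.324,0,0],[0,0,0.3305,-0.34,-0.365,0,0],[0,0,0.3305,-0.378,-0.405,0,0],[0,0,0.3305,-0.378,-0.405,0,0],[0,0,0.3305,-0.378,-0.405,0,0]]'
python3 - <<'E'
from h import *
from bench import env
o=env.get_obs();print(go(o,[.445,.065,.015],96))
T=np.eye(4);T[:3,:3]=R.from_quat(o["orientation"]).as_matrix();T[:3,3]=o["position"]
c=env.camera("wrist");T=T@c["mount"];np.savez("w1.npz",T=T,**c)
cv2.imwrite("pics/w1.png",c["color"][:,:,::-1]);print(T.round(3))
E
```

```text
time_s: 1.6
position: [0.4451, 0.0665, 0.1932]
orientation: [0.669, 0.743, -0.0, -0.0]
force: [-0.2, 1.0, -1.1]
gripper_width: -0.0001
grasp_force: 0.0
(array([-0.0003, -0.0002, -0.0001]), array([-1.600e-03, -1.000e-04,  1.782e-01]))
[[ 0.995  0.1    0.029  0.438]
 [ 0.104 -0.954 -0.282  0.138]
 [-0.001  0.283 -0.959  0.374]
 [ 0.     0.     0.     1.   ]]
```

View pics/w1.png

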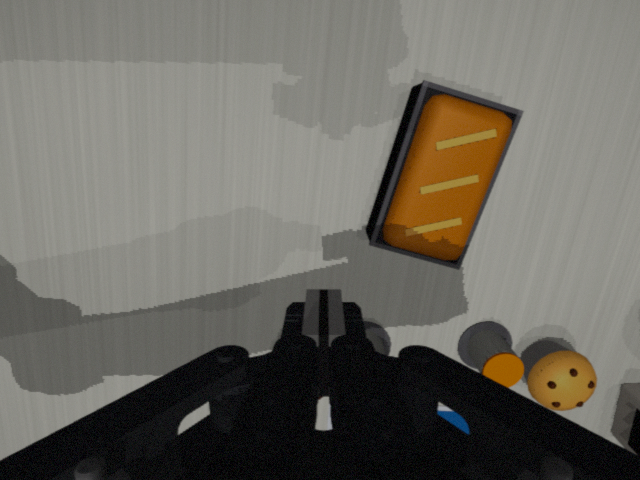

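The wrist view shows the tin's rim corners at about (424,83), (521,112), (461,267) and (373,240). The closed fingertips are near (324,292), just left of the tin's near end.

```bash
python3 - <<'E'
from h import *
c=dict(np.load("w1.npz"));P=ray(c,[[424,83],[521,112],[461,267],[373,240]],.045,c["T"]);print(P.round(4),P.mean(0))
t=(P[2]+P[3]-P[0]-P[1])/2;print(np.hypot(*t),np.degrees(np.arctan2(t[1],t[0])),np.hypot(*(P[0]-P[1])),np.hypot(*(P[2]-P[3])))
E
```

```text
[[0.5133 0.1752]
 [0.594  0.162 ]
 [0.5731 0.0274]
 [0.4916 0.0441]] [0.54298684 0.10217383]
0.13451212479437225 -99.0991624602615 0.08176191466452205 0.08325842888100357
```

```bash
python3 -m creep '[[0,0,0,-0.018,0,0.05,0],[0,0,0,-0.018,0,0.1,0],[0,0,0,-0.018,0,0.14,0],[0,0,0,-0.018,0,0.165,0],[0,0,0,-0.018,0,0.178,0],[0,0,0,-0.018,0.01,0.178,0],[0,0,0,-0.018,0.02,0.178,0],[0,0,0,-0.018,0.025,0.178,0],[0,0,0,-0.018,0.03,0.178,0],[0,0,0,-0.018,0.035,0.178,0],[0,0,0,-0.018,0.04,0.178,0],[0,0,0,-0.018,0.04,0.178,0]]'
python3 -m creep '[[0,0,0,0,0.004,0,0],[0,0,0,0,0.008,0,0],[0,0,0,0,0.012,0,0],[0,0,0,0,0.015,0,0],[0,0,0,0,0.018,0,0],[0,0,0,0,0.018,0,0],[0,0,0,0,0.018,0,0]]'
cat >> h.py <<'E'
G=np.array([.5694,-.0788]);U=np.array([.1038,-.9945]);V=np.array([.9945,.1038])
def tin(n):
    from bench import env
    o=env.get_obs();c=env.camera(n);T=None
    if n=="wrist":
        T=np.eye(4);T[:3,:3]=R.from_quat(o["orientation"]).as_matrix();T[:3,3]=o["position"];T=T@c["mount"];np.savez("w.npz",T=T,**c)
    m=masks(c)
    for k in blobs(m["orange"],150):
        P=ray(c,k,.053,T);p,w,h,a=rect(P)
        if w<80 :print("cap",cap(c,k,.046,T));continue
        d=p-G;print(n,"loaf",p.round(4),"size",round(w),round(h),"ang-gate",round((a+84.04+90)%180-90,1),"u,v mm",(d@U*1000).round(1),(d@V*1000).round(1))
    return o,c,T
E
python3 - <<'E'
from h import *
o,c,T=tin("top");o,c,T=tin("scene");o,c,T=tin("wrist");cv2.imwrite("pics/w2.png",c["color"][:,:,::-1]);print(o["position"],o["force"])
c=dict(np.load("top0.npz"));m=masks(c);print([rect(ray(c,k,.053)) for k in blobs(m["orange"],1000)])
c=dict(np.load("w1.npz"));m=masks(c);print([rect(ray(c,k,.053,c["T"])) for k in blobs(m["orange"],3000)])
E
```

```text
time_s: 3.15
position: [0.4845, 0.0515, 0.0151]
orientation: [0.669, 0.743, -0.002, -0.002]
force: [-5.4, -2.0, 6.5]
gripper_width: -0.0001
grasp_force: 3.4
time_s: 4.03
position: [0.5025, 0.0517, 0.015]
orientation: [0.67, 0.742, -0.003, -0.001]
force: [-5.0, -3.7, 3.7]
gripper_width: -0.0001
grasp_force: 2.7
cap (284.5, -289.2, 18.8)
cap (410.2, -256.0, 19.1)
cap (503.3, -86.1, 19.1)
cap (631.9, -72.4, 19.0)
cap (694.4, -82.8, 29.7)
scene loaf [0.5519 0.1113] size 104 54 ang-gate -5.3 u,v mm -190.8 2.3
cap (635.2, -71.0, 18.8)
cap (505.5, -84.5, 19.3)
wrist loaf [0.5544 0.1084] size 121 71 ang-gate -7.6 u,v mm -187.7 4.5
[0.50250494 0.05174233 0.01498311] [-3.91914222 -3.49397284  4.32868228]
[(array([0.54033722, 0.10220918]), 110.10376739501953, 53.48539733886719, 79.76058959960938)]
[(array([0.54343909, 0.10618987]), 114.09315490722656, 68.28609466552734, 79.88093566894531)]
```

View pics/w2.png

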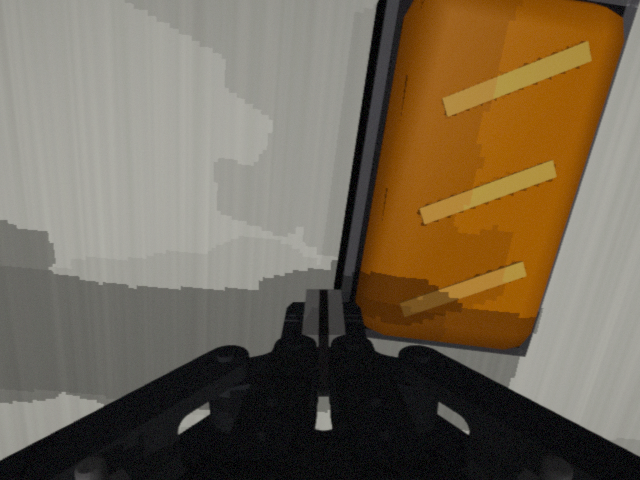

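The tin has turned most of the way; about 6° remain by the left rim edge at (385,0)–(345,300), and it sits near the gate line. Next I'll go behind it and square it with a two-finger bar.

```bash
python3 - <<'E'
from h import *
from bench import env
o=env.get_obs();p=G-.29*U;print(go(o,[*p,.012],95.96),p)
E
```

```text
(array([-0.0017,  0.0005, -0.0004]), array([0.1533, 0.0528, 0.0024])) [0.539298 0.209605]
```

```bash
python3 -m creep '[[0,0,0,0,-0.012,0,0],[0,0,0,0,-0.012,-0.05,0],[0,0,0,0,-0.012,-0.1,0],[0,0,0,0.05,0.01,-0.1,40],[0,0,0,0.1,0.03,-0.1,40],[0,0,0,0.153,0.053,-0.1,40],[0,0,0,0.153,0.053,-0.1,40],[0,0,0,0.153,0.053,-0.06,40],[0,0,0,0.153,0.053,-0.02,40],[0,0,0,0.153,0.053,0.002,40],[0,0,0,0.153,0.053,0.002,40],[0,0,0,0.153,0.053,0.002,40]]'
python3 - <<'E'
from h import *
from bench import env
o,c,T=tin("wrist");cv2.imwrite("pics/w3.png",c["color"][:,:,::-1]);d=o["position"][:2]-G;print(o["position"],d@U,d@V,o["force"])
E
```

```text
time_s: 5.68
position: [0.5426, 0.2119, 0.0145]
orientation: [0.669, 0.743, 0.001, 0.0]
force: [1.0, -0.0, 0.0]
gripper_width: 0.0345
grasp_force: 0.0
[0.54261547 0.21189079 0.01445338] -0.2918722264111331 0.0035364865023441647 [ 1.0097179  -0.00686395  0.0307707 ]
```

View pics/w3.png

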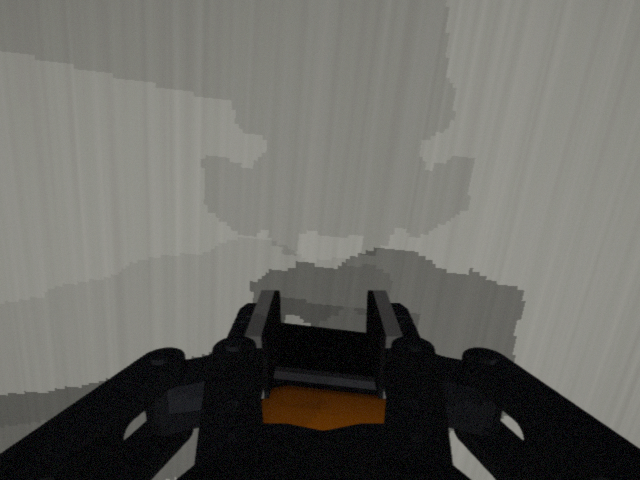

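The wrist camera looks rearward here: the tin's rear rim is visible between the fingers at (325,380), still slightly turned. I'll push forward to square it and track with the fixed cameras.

```bash
python3 -m creep '[[0,0,0,-0.01,0,0,40],[0,0,0,-0.018,0,0,40],[0,0,0,-0.023,0,0,40],[0,0,0,-0.028,0,0,40],[0,0,0,-0.033,0,0,40],[0,0,0,-0.038,0,0,40],[0,0,0,-0.043,0,0,40],[0,0,0,-0.048,0,0,40],[0,0,0,-0.052,0,0,40],[0,0,0,-0.052,0,0,40]]'
python3 - <<'E'
from h import *
o,c,T=tin("scene");cv2.imwrite("pics/s4.png",c["color"][:,:,::-1]);o,t,T=tin("top");cv2.imwrite("pics/t4.png",t["color"][:,:,::-1])
d=o["position"][:2]-G;print(o["position"],d@U,d@V,o["force"])
cv2.imwrite("pics/b4.png",np.vstack([cv2.resize(t["color"][130:320,200:520],(800,475))[:300],cv2.resize(c["color"][150:350,160:480],(480,300))[:, :480].copy() if 0 else cv2.resize(c["color"][180:300,160:480],(800,300))])[:,:,::-1])
E
```

```text
time_s: 6.98
position: [0.5474, 0.1593, 0.0135]
orientation: [0.669, 0.743, -0.0, 0.0]
force: [-1.4, 3.8, 1.8]
gripper_width: 0.0342
grasp_force: 1.5
cap (635.2, -71.0, 18.8)
cap (555.6, 44.4, 33.8)
cap (505.5, -84.5, 19.3)
cap (284.5, -289.2, 18.8)
cap (410.2, -256.0, 19.1)
cap (503.0, -86.1, 19.1)
cap (565.2, 48.3, 35.3)
cap (631.9, -72.4, 19.0)
cap (694.2, -82.6, 29.9)
[0.5474394  0.15933431 0.01346011] -0.23910408480936365 0.0028785282309841745 [-1.054353    2.11415039  2.14514355]
```

View pics/b4.png

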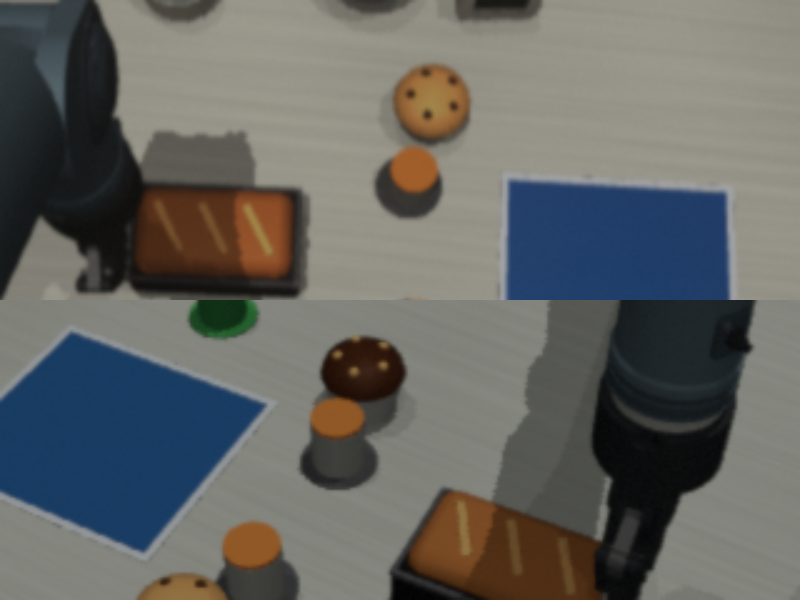

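The tin now looks nearly square to the gap. The loaf is partly in shadow, so I'll relax the mask and measure against the posts in each camera.

```bash
sed -i 's/(H>4)&(H<20)&(S>150)&(V>110)/(H>2)\&(H<22)\&(S>120)\&(V>55)/' h.py
cat >> h.py <<'E'
def track():
    from bench import env
    o=env.get_obs()
    for n in("top","scene"):
        c=env.camera(n);m=masks(c);np.savez(n+".npz",**c);caps=[];L=[]
        for k in blobs(m["orange"],60):
            x,y,r=cap(c,k,.046)
            if abs(y+79)<25 and 480<x<660 and r<26: caps.append((x,y))
            elif r>27 and 480<x<640: L.append(k)
        caps=np.array(sorted(caps))/1000
        k=max(L,key=cv2.contourArea)
        p,w,h,a=rect(ray(c,k,.053))
        g=G
        if len(caps)==2: g=caps.mean(0);dv=caps[1]-caps[0];print(n,"posts",g.round(4),np.hypot(*dv).round(4),np.degrees(np.arctan2(dv[1],dv[0])).round(2),end=" ")
        d=p-g;print(n,"loaf",p.round(4),round(w),round(h),"ang",round((a+84.04+90)%180-90,1),"u,v mm",(d@U*1000).round(1),(d@V*1000).round(1))
    d=o["position"][:2]-G;print("tcp u,v",(d@U).round(4),(d@V).round(4),o["position"].round(4),o["force"].round(1),o["time_s"])
E
python3 - <<'E'
from h import *
track()
for n in("top","scene"):
    c=dict(np.load(n+"0.npz"));m=masks(c);k=max([k for k in blobs(m["orange"],800)],key=len);print(rect(ray(c,k,.053)))
E
```

```text
top posts [ 0.5672 -0.0793] 0.1295 5.94 top loaf [0.5597 0.0824] 124 72 ang -2.4 u,v mm -161.6 9.3
scene posts [ 0.5708 -0.0772] 0.1306 5.49 scene loaf [0.5642 0.0849] 125 75 ang -1.8 u,v mm -161.8 10.3
tcp u,v -0.2391 0.0029 [0.5475 0.1593 0.0134] [-2.   2.1  1.8] 7.075
(array([0.54009424, 0.10127122]), 126.32874298095703, 70.94236755371094, 80.05554962158203)
(array([0.54419641, 0.10324178]), 127.78125, 73.594482421875, 80.37325286865234)
```

The tin is at v ≈ +10 mm and about -2°. I'll nudge it sideways from the far side, just behind its centre.

```bash
python3 -m creep '[[0,0,0,0.015,0,0,0],[0,0,0,0.015,0,-0.05,0],[0,0,0,0.015,0,-0.1,0],[0,0,0,-0.01,0.04,-0.1,0],[0,0,0,-0.04,0.07,-0.1,0],[0,0,0,-0.069,0.085,-0.1,0],[0,0,0,-0.069,0.085,-0.1,0],[0,0,0,-0.069,0.085,-0.06,0],[0,0,0,-0.069,0.085,-0.02,0],[0,0,0,-0.069,0.085,0,0],[0,0,0,-0.069,0.085,0,0]]'
python3 -m creep '[[0,0,0,0,-0.008,0,0],[0,0,0,0,-0.014,0,0],[0,0,0,0,-0.019,0,0],[0,0,0,0,-0.023,0,0],[0,0,0,0,-0.027,0,0],[0,0,0,0,-0.030,0,0],[0,0,0,0,-0.030,0,0],[0,0,0,0,-0.030,0,0]]'
python3 -c "
from h import *
track()"
```

```text
time_s: 8.55
position: [0.6369, 0.1012, 0.0115]
orientation: [0.669, 0.744, -0.002, -0.001]
force: [-0.5, -0.7, -0.1]
gripper_width: -0.0001
grasp_force: 0.0
time_s: 9.55
position: [0.61, 0.0975, 0.0138]
orientation: [0.669, 0.743, 0.0, 0.0]
force: [1.7, -0.2, -0.2]
gripper_width: 0.0
grasp_force: 0.8
top posts [ 0.5672 -0.0793] 0.1295 5.94 top loaf [0.56   0.0847] 127 72 ang -0.9 u,v mm -163.8 9.8
scene posts [ 0.5708 -0.0772] 0.1306 5.49 scene loaf [0.5618 0.1211] 75 57 ang 88.5 u,v mm -198.1 11.7
tcp u,v -0.1711 0.0586 [0.61   0.0975 0.0138] [ 1.7 -0.2 -0.2] 9.55
```

```bash
python3 -m creep '[[0,0,0,0.002,-0.003,0,0],[0,0,0,0.002,-0.006,0,0],[0,0,0,0.002,-0.009,0,0],[0,0,0,0.002,-0.0105,0,0],[0,0,0,0.002,-0.0105,0,0],[0,0,0,0.002,-0.0105,0,0]]'
python3 -c "
from h import *
track()"
```

```text
time_s: 10.4
position: [0.5986, 0.0986, 0.0136]
orientation: [0.669, 0.743, 0.0, -0.0]
force: [3.1, 1.3, 1.9]
gripper_width: 0.0001
grasp_force: 1.6
top posts [ 0.5672 -0.0793] 0.1295 5.94 top loaf [0.5483 0.0839] 127 71 ang 0.2 u,v mm -164.3 -1.9
scene posts [ 0.5706 -0.0769] 0.1303 5.68 scene loaf [0.5491 0.1224] 75 54 ang -89.2 u,v mm -200.5 -0.7
tcp u,v -0.1734 0.0474 [0.5986 0.0986 0.0136] [3.1 1.3 1.9] 10.4
```

```bash
python3 -m creep '[[0,0,0,0,0.012,0,0],[0,0,0,0,0.012,-0.05,0],[0,0,0,0,0.012,-0.1,0],[0,0,0,0.03,-0.01,-0.1,45],[0,0,0,0.06,-0.03,-0.1,45],[0,0,0,0.09,-0.048,-0.1,45],[0,0,0,0.09,-0.048,-0.1,45],[0,0,0,0.09,-0.048,-0.06,45],[0,0,0,0.09,-0.048,-0.02,45],[0,0,0,0.09,-0.048,0,45],[0,0,0,0.09,-0.048,0,45]]'
python3 -m creep '[[0,0,0,-0.01,0,0,45],[0,0,0,-0.02,0,0,45],[0,0,0,-0.025,0,0,45],[0,0,0,-0.03,0,0,45],[0,0,0,-0.036,0,0,45],[0,0,0,-0.042,0,0,45],[0,0,0,-0.048,0,0,45],[0,0,0,-0.054,0,0,45],[0,0,0,-0.060,0,0,45],[0,0,0,-0.066,0,0,45],[0,0,0,-0.066,0,0,45],[0,0,0,-0.066,0,0,45]]'
python3 -c "
from h import *
track()"
```

```text
time_s: 11.88
position: [0.5401, 0.181, 0.0117]
orientation: [0.67, 0.743, -0.002, -0.001]
force: [-1.8, -0.7, -0.5]
gripper_width: 0.0388
grasp_force: 0.0
time_s: 13.38
position: [0.5496, 0.1197, 0.0146]
orientation: [0.668, 0.744, 0.002, -0.0]
force: [-0.7, 5.2, 4.7]
gripper_width: 0.0384
grasp_force: 2.7
top posts [ 0.5672 -0.0793] 0.1295 5.94 top loaf [0.5528 0.0428] 124 71 ang 0.2 u,v mm -122.9 -1.7
scene posts [ 0.5708 -0.0772] 0.1306 5.49 scene loaf [0.558  0.0453] 124 74 ang 0.7 u,v mm -123.1 -0.0
tcp u,v -0.1995 0.0009 [0.5496 0.1197 0.0146] [-0.7  5.2  4.7] 13.375
```

Aligned to about 1 mm and 0.4°, so I'll push into the gap.

```bash
python3 -m creep '[[0,0,0,-0.005,0,0,45],[0,0,0,-0.01,0,0,45],[0,0,0,-0.015,0.0005,0,45],[0,0,0,-0.02,0.0005,0,45],[0,0,0,-0.025,0.001,0,45],[0,0,0,-0.03,0.001,0,45],[0,0,0,-0.035,0.001,0,45],[0,0,0,-0.04,0.001,0,45],[0,0,0,-0.045,0.001,0,45],[0,0,0,-0.05,0.001,0,45],[0,0,0,-0.055,0.001,0,45],[0,0,0,-0.055,0.001,0,45]]'
python3 -c "
from h import *
track()"
```

```text
time_s: 14.98
position: [0.5559, 0.0647, 0.0143]
orientation: [0.669, 0.744, 0.001, -0.0]
force: [-0.5, 6.1, 3.8]
gripper_width: 0.0385
grasp_force: 2.5
top posts [ 0.5678 -0.0794] 0.1284 6.03 top loaf [ 0.5602 -0.0122] 122 73 ang -1.1 u,v mm -67.5 -0.5
scene posts [ 0.5706 -0.0764] 0.1302 6.13 scene loaf [ 0.5639 -0.0095] 124 76 ang 0.3 u,v mm -67.2 0.3
tcp u,v -0.1441 0.0014 [0.5559 0.0647 0.0143] [-0.5  6.1  3.8] 14.975
```

```bash
python3 -m creep '[[0,0,0,-0.006,0,0,45],[0,0,0,-0.012,0,0,45],[0,0,0,-0.018,0,0,45],[0,0,0,-0.024,0,0,45],[0,0,0,-0.03,0,0,45],[0,0,0,-0.036,0,0,45],[0,0,0,-0.042,0,0,45],[0,0,0,-0.048,0,0,45],[0,0,0,-0.054,0,0,45],[0,0,0,-0.06,0,0,45],[0,0,0,-0.066,0,0,45],[0,0,0,-0.072,0,0,45]]'
python3 -c "
from h import *
track()"
```

```text
time_s: 16.58
position: [0.5629, -0.0055, 0.0142]
orientation: [0.668, 0.744, 0.001, -0.001]
force: [-1.0, 6.8, 5.6]
gripper_width: 0.0383
grasp_force: 3.6
top posts [ 0.5681 -0.0792] 0.129 6.14 top loaf [ 0.5664 -0.0831] 121 71 ang 0.2 u,v mm 3.7 -2.1
scene loaf [ 0.573  -0.0937] 126 108 ang -61.9 u,v mm 15.2 2.1
tcp u,v -0.0736 0.0011 [ 0.5629 -0.0055  0.0142] [-1.   6.8  5.6] 16.575
```

```bash
python3 -m creep '[[0,0,0,-0.007,0,0,45],[0,0,0,-0.014,0,0,45],[0,0,0,-0.021,0,0,45],[0,0,0,-0.028,0,0,45],[0,0,0,-0.035,0,0,45],[0,0,0,-0.042,0,0,45],[0,0,0,-0.049,0,0,45],[0,0,0,-0.056,0,0,45],[0,0,0,-0.063,0,0,45],[0,0,0,-0.07,0,0,45],[0,0,0,-0.077,0,0,45],[0,0,0,-0.084,0,0,45]]'
python3 -c "
from h import *
track()"
```

```text
time_s: 18.18
position: [0.5713, -0.0891, 0.0138]
orientation: [0.668, 0.744, 0.001, -0.002]
force: [-0.7, 8.1, 6.6]
gripper_width: 0.0388
grasp_force: 3.8
top loaf [ 0.5787 -0.1888] 76 72 ang -2.3 u,v mm 110.3 -2.1
scene posts [ 0.5709 -0.0777] 0.129 6.23 scene loaf [ 0.5803 -0.1652] 124 75 ang 0.7 u,v mm 88.0 0.3
tcp u,v 0.0104 0.0009 [ 0.5713 -0.0891  0.0138] [-0.7  8.1  6.6] 18.175
```

Scene gives the tin at u = 88 mm, and the mat centre is at about u = 176, so 86 mm more will do it.

```bash
python3 -m creep '[[0,0,0,-0.008,0,0,45],[0,0,0,-0.016,0,0,45],[0,0,0,-0.024,0,0,45],[0,0,0,-0.032,0,0,45],[0,0,0,-0.04,0,0,45],[0,0,0,-0.048,0,0,45],[0,0,0,-0.056,0,0,45],[0,0,0,-0.064,0,0,45],[0,0,0,-0.072,0,0,45],[0,0,0,-0.079,0,0,45],[0,0,0,-0.085,0,0,45],[0,0,0,-0.085,0,0,45]]'
python3 -c "
from h import *
track()"
```

```text
time_s: 19.77
position: [0.5797, -0.1761, 0.0133]
orientation: [0.669, 0.743, 0.0, -0.001]
force: [0.6, 4.8, 3.7]
gripper_width: 0.0385
grasp_force: 2.4
top loaf [0.6074 0.4779] 119 15 ang -87.8 u,v mm -549.7 95.6
scene posts [ 0.5711 -0.0775] 0.1301 5.82 scene loaf [ 0.5888 -0.2499] 124 75 ang 0.7 u,v mm 173.3 -0.3
tcp u,v 0.0978 0.0002 [ 0.5797 -0.1761  0.0133] [0.6 4.8 3.7] 19.775
```

```bash
python3 -m creep '[[0,0,0,0.008,0,0,45],[0,0,0,0.02,0,0,45],[0,0,0,0.02,0,-0.04,45],[0,0,0,0.02,0,-0.09,45],[0,0,0,0.02,0,-0.14,45],[0,0,0,0.07,0,-0.18,45],[0,0,0,0.12,0,-0.18,45],[0,0,0,0.17,0,-0.18,45],[0,0,0,0.22,0,-0.18,45],[0,0,0,0.27,0,-0.18,45],[0,0,0,0.32,0,-0.18,45],[0,0,0,0.32,0,-0.18,45]]'
python3 - <<'E'
from h import *
track()
c=dict(np.load("top.npz"));cv2.imwrite("pics/t9.png",cv2.resize(c["color"][120:340,340:560],(600,600),interpolation=2)[:,:,::-1])
M=np.array([.5698,-.255]);a=np.radians(-87.3);X=np.array([np.cos(a),np.sin(a)]);Y=np.array([-X[1],X[0]])
for n in("top","scene"):
    c=dict(np.load(n+".npz"));m=masks(c);k=max([k for k in blobs(m["orange"],700)],key=len);p,w,h,b=rect(ray(c,k,.053));b=np.radians(b);x=np.array([np.cos(b),np.sin(b)]);y=np.array([-x[1],x[0]])
    for s,t in((1,1),(1,-1),(-1,-1),(-1,1)):
        q=p+x*s*.07+y*t*.042-M;print(n,(q@X).round(3),(q@Y).round(3))
E
```

```text
time_s: 21.38
position: [0.545, 0.1475, 0.1925]
orientation: [0.665, 0.747, 0.0, -0.001]
force: [-0.4, -0.1, -0.1]
gripper_width: 0.0384
grasp_force: 0.0
top posts [ 0.5672 -0.0793] 0.1294 5.94 top loaf [ 0.5845 -0.2498] 127 71 ang 0.2 u,v mm 171.3 -0.5
scene posts [ 0.5707 -0.077 ] 0.1304 5.63 scene loaf [ 0.5887 -0.2475] 130 74 ang 0.3 u,v mm 171.4 0.2
tcp u,v -0.2276 -0.0008 [0.545  0.1475 0.1925] [-0.4 -0.1 -0.1] 21.375
top 0.063 0.061
top 0.068 -0.023
top -0.072 -0.031
top -0.077 0.053
scene 0.061 0.065
scene 0.066 -0.018
scene -0.074 -0.027
scene -0.079 0.057
```

View pics/t9.png

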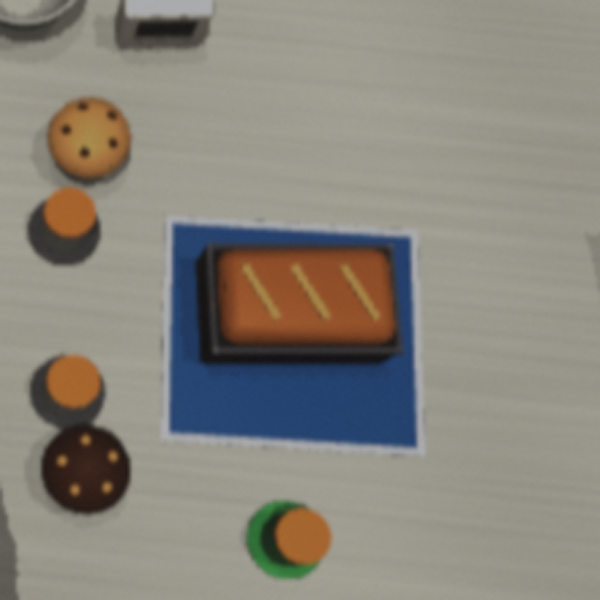

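The tin, from crop (200,245) to (400,360), lies wholly on the mat, whose crop extent is (165,218) to (420,450). Every corner has over 20 mm of margin, the muffins haven't moved, and the arm is clear.

```bash
python3 -c "
from bench import env
print(env.sign_off())"
```

```text
the job is handed in; nothing more can be done
None
```

The loaf tin was pushed flat through the orange-capped gate and stands wholly on the blue mat with over 20 mm to spare at each corner, the muffins are where they were, and I handed the job in at about 21 s (no verdict was returned).

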